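# Feed a rod to the marked length with the telescoping gauge arm

### The job

Pick the long round rod (the thick one, 20 mm across) out of the crate of bar stock, leaving the other pieces in the crate, lay it in the gauge's V-shaped cradle in front of the retracted arm and let go of it. Then press the gauge's lock button right down to release the telescoping arm, take the arm by its black handle and slide it out gently, so that it pushes the rod ahead of it, until the pointer stands at the index clip on the scale. Finish while still holding the arm there, since it springs back when let go; do not shift the clip or disturb the things on the bench.

Things in the scene. Friction and masses are not known exactly. Their poses are not given: they have to be found in the camera images.
- gauge: Length gauge fixed to the bench: grey base plate 370 x 110 x 18 mm, an aluminium housing (50 mm wide, top 75 mm high) at one end, two V cradles in line at the other. Origin on the bench under the feed axis; x = direction in which the arm extends, from housing to cradles; z up. The feed axis is 50 mm above the bench at y = 0. Along x: housing -132 to -8 mm, retracted handle 18 to 42 mm.
- cradle (a point): Where the rod's middle belongs: on the feed axis, 50 mm above the bench, gauge x 115 mm; axes as the gauge. It is the middle of a 40 mm finger gap (clear down to the base plate, 18 mm high) between the V cradles (gauge x 55 to 95 and 135 to 225 mm). V faces at 45 degrees, edges 12 mm either side of the axis and 2 mm below it. Loaded so, the rod starts 20 mm ahead of the retracted pusher.
- rod_center (a point): Middle of the target rod: plain round aluminium bar, 20 mm diameter, 100 mm long, about 90 g, lying flat in the crate roughly parallel to the crate's x axis; this point's x axis runs along the rod (y and z roll with it). Its lanes in the crate are about 72 mm apart and which lane it is in varies.
- crate: Open blue plastic crate fixed to the bench, 190 x 320 mm (x by y), walls 50 mm high and 5 mm thick, inner floor 5 mm above the bench. Origin under its centre. Four pieces of bar stock lie in it, one per lane, along its x axis.
- short_rod: Bystander in the crate: round aluminium rod, 20 mm diameter, only 50 mm long. Origin on its underside.
- thin_rod: Bystander in the crate: round aluminium rod, 12 mm diameter, 100 mm long. Origin on its underside.
- square_bar: Bystander in the crate: square aluminium bar, 20 x 20 x 100 mm. Origin in the centre of its underside.
- lock_button (a joint): Lock button: 0 = out (arm locked), 0.010 m = pressed right down. Needs about 3 to 5 N, has no return spring and stays where it is pushed; beyond 6 mm the arm is free.
- button_top (a point): Centre of the top of the lock button, a round steel button 24 mm in diameter on top of the housing (gauge x = -70 mm); 90 mm above the bench when out, 80 mm when pressed. It is pressed straight down.
- gauge_arm (a joint): Extension of the telescoping arm: 0 = retracted, grows as it slides out along the gauge's x axis, stop at 0.115 m. While locked it moves less than 3 mm. A spring pulls it back with about 3 N retracted and 5 N fully out.
- handle (a point): Grip point of the arm's black upright handle: 24 mm along the gauge's x, 16 mm across (gauge y), from 57 to 107 mm above the bench; the point is on its axis 90 mm above the bench. Pinch it across its 16 mm (fingers closing along gauge y) from above. Axes as the gauge.
- pusher (a point): Centre of the flat front end of the arm (19 mm diameter), 15 mm ahead of the handle's axis along gauge x, on the feed axis; it pushes the rod's end.
- pointer (a point): Tip of the steel pointer blade (5 mm wide) that sticks out from the arm over the scale on the -y side, level with the handle's axis along x, 36 mm above the bench. Axes as the gauge.
- mark (a point): Top of the upright fin (3.5 mm thick) of the small dark index clip (14 x 26 mm) on the scale strip beside the cradles (gauge -y side), 30 mm above the bench. The arm is set when pointer and mark have the same gauge x; the pointer passes above the fin. The mark lies 45 to 90 mm ahead of the retracted pointer. Axes as the gauge.
- screwdriver: Bystander: screwdriver lying on the bench between robot and gauge.
- brush: Bystander: brush lying on the bench at the right.
- jar: Bystander: white jar, 60 mm across and 85 mm high, beyond the gauge.
- tape_roll: Bystander: roll core of clear tape, 90 mm across, 25 mm high, flat on the bench beyond the crate.
- check_block: Bystander: steel check block 60 x 40 x 30 mm with a small knob, on the bench to the right of the gauge.
Mind the look-alikes: they are no part of the job. What is shaped like the part that bears rod_center but turquoise or yellow is not meant.

How it is judged:
By the outcome, as a careful person would: the job done as asked, in the order asked, and still so for the second after the job is handed in, while the arm keeps its last pose, push and grip.
It also fails if it takes over 51 s, if anything falls off the work surface, if the arm or the gripper's body presses on something with over 40 N, if the wrist force passes 120 N, or if a joint passes its speed limit or range.

### The arm

A 7-joint arm with a two-finger parallel gripper is mounted at the origin on the work surface. World frame = base frame: x ahead of the robot, y to its left, z up, the work surface at z = 0. Lengths are in m, angles in rad, forces in N, time in s.
With the tool pointing down it reaches from about 0.4 to 0.85 m from the base axis. Payload 10.4 kg.
Tool frame: the origin (TCP) lies between the finger pads; the fingertips stand r.nose_length ahead of it and the grasp point (between the pads) lies 6 mm ahead of it (r.nose_length is the distance from the TCP to the fingertips, in m); z points along the fingers, x is the direction in which the jaws open and shut, and the axes are right-handed (so a half turn about z gives the same grasp; the last joint's range is limited). The gripper opens to 87 mm and grips with 3 to 60 N. Pads are 19 mm wide; open, the fingers measure 117 mm over their backs; the gripper's body (75 mm by 190 mm) begins 51 mm behind the grasp point.
Start: joints at [-1.336, 0.332, -0.065, 1.46, 0.022, 1.35, -0.088], TCP at [0.159, 0.604, 0.248] pointing down, gripper open.
Joint ranges: [-2.6, 2.6], [-0.5, 2.12], [-1.47, 1.34], [0.16, 2.42], [-1.27, 4.41], [0.06, 2.06], [-2.6, 2.6]. Speed limits (rad/s): [2.22, 2.22, 2.79, 2.79, 3.14, 3.14, 3.14].

### API

Orientations are given as a unit quaternion [x, y, z, w].
In Python, from bench import r gives the robot as it stands. The module is installed in compiled form; this text tells all that it offers.
- The arm moves only by the shell command python3 -m creep 'ROWS' [OPENING] [FORCE]. ROWS is JSON, a list of rows, each an object of numbers: "x", "y", "z": the shift along the world's x, y, z in m; "spin": the turn about the world's z in degrees. In form: [{"x": .., "y": .., "z": .., "spin": ..}, ...]. A call has 1 to 12 rows; each row is the pose to reach, as a shift and turn from the pose commanded when the call began; what a row does not reach only later rows make up. A row lasts 1/8 s, in which the tool goes at most 62.5 mm and 10.7 degrees, less where a joint would pass 70% of its speed; a pose out of reach is approached as far as the arm can. A call with a gripper value outside its range is refused whole. OPENING is the finger opening in m, from 0 to 0.087, set as the call begins (- or left out, the last holds). The fingers move at their own pace and stop on an object; FORCE is the grip in N (left out, the last holds). Time passes only in rows, so rows that repeat a pose let the fingers close. It gives the time, the measured TCP pose, the force and the opening at its end, in the units of the state.
- r.read_state(): the state, without advancing time (a new reading comes with each control period).
- r.camera(name): name is "side" or "top" or "wrist"; returns a dict with "pixels" (384x512x3 uint8, blue, green, red), "z_map" (384x512 float32, m along the optical axis (not along the pixel's ray), 0 where there is no reading), "K" (3x3 intrinsics, pixels), "R" (3x3) and "t" (3): a world point X has camera coordinates R X + t. Camera axes: x right, y down, z forward; pixel columns grow to the right and rows downward; lengths in m; the calibration is good to about 2 mm. A picture is of the moment at which its call begins.
- r.close_job(): hands the job in, once; it reports no verdict.
The state is a dict: "time": time; "joint_positions": joint angles; "joint_vel": joint speeds; "joint_torque": joint torques, N m; "ee_pos": TCP position; "eef_rot": TCP orientation; "ft_force": force on the tool from outside, world axes, zero at the start; "torque": the same for the moment, N m; "width": finger opening in m.
Only numpy, scipy, OpenCV 4.12 (cv2) and the standard library are available. Lean on these libraries where they do the work, as an engineer would, in place of code of your own. Each camera call takes 0.05 s, during which the arm holds its last target. There are 200 camera calls.

## Working session

There is one attempt and no reset: what is moved stays moved. The work goes in short steps, Python scripts to look and compute and a shell command to move; the robot and the scene stay as the last step left them, time stands still between calls to the robot, and variables do not carry over. Pictures are saved under pics/ and viewed, about 8 in all and at most 12, crops included, and the job is handed in when it is done.

```bash
mkdir -p pics; cat > h.py <<'E'
import numpy as np, cv2
from bench import r
def cam(n,f=None):
    c=r.camera(n)
    np.savez(f'{n}.npz',**c)
    if f: cv2.imwrite(f'pics/{f}.png',c['pixels'])
    return c
def load(n): return dict(np.load(f'{n}.npz'))
def pt(c,u,v):  # depth point(s)
    u=np.asarray(u);v=np.asarray(v);z=c['z_map'][v.astype(int),u.astype(int)]
    p=np.linalg.inv(c['K'])@np.array([u*z,v*z,z]); return (c['R'].T@(p-c['t'].reshape(3,1) if p.ndim>1 else c['R'].T@(p-c['t']))) if p.ndim>1 else c['R'].T@(p-c['t'])
def ray(c,u,v,h): # ray to plane z=h
    d=c['R'].T@np.linalg.inv(c['K'])@np.array([u,v,1.]); o=-c['R'].T@c['t']
    return o+d*(h-o[2])/d[2]
def proj(c,X):
    p=c['K']@(c['R']@np.asarray(X,float)+c['t']); return p[:2]/p[2]
E
python3 - <<'E'
from h import *
a=cam('top','top1');b=cam('side','side1');w=cam('wrist','wrist1')
for c in(a,b,w): print((-c['R'].T@c['t']).round(3),c['R'].round(2).tolist(),c['K'][0,0])
print(r.read_state(), r.nose_length)
E
```

```text
[0.45  0.019 1.43 ] [[-0.02, -1.0, -0.03], [-1.0, 0.03, -0.05], [0.05, 0.02, -1.0]] 412.62643616849573
[0.26  0.94  0.726] [[-0.97, -0.25, -0.01], [-0.13, 0.55, -0.82], [0.22, -0.79, -0.57]] 365.05222948632
[0.093 0.622 0.385] [[0.25, 0.97, 0.0], [0.94, -0.25, 0.25], [0.24, -0.06, -0.97]] 323.794243053972
{'time': 0.15, 'joint_positions': array([-1.33558342,  0.33273325, -0.06467732,  1.46074991,  0.02160163,
        1.34988679, -0.0885063 ]), 'joint_vel': array([-1.22865264e-03, -1.82243767e-03, -1.72574856e-04, -2.14646658e-03,
       -4.69673202e-04, -2.56964560e-05, -8.78679619e-04]), 'joint_torque': array([ 4.78091315e-04, -6.23631978e+01,  2.43487040e-02, -3.90143251e+01,
       -6.13574800e-02,  3.72417422e-02,  5.52705171e-05]), 'ee_pos': array([0.15929933, 0.60408571, 0.24693182]), 'eef_rot': array([ 7.92141426e-01,  6.10337340e-01, -4.11273734e-04,  3.51581764e-04]), 'ft_force': array([ 0.16002485,  0.48833325, -0.29412329]), 'torque': array([ 0.07211684, -0.01483022, -0.03090796]), 'width': 0.08706141769742261} 0.025
```

View pics/top1.png

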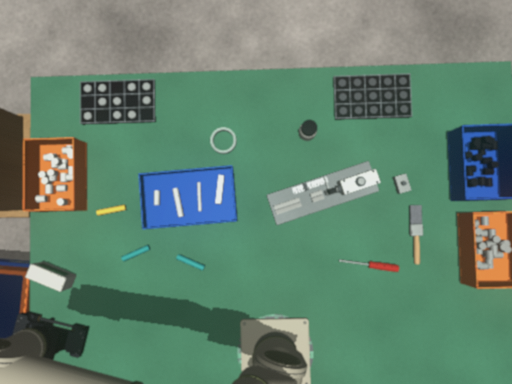

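View pics/side1.png

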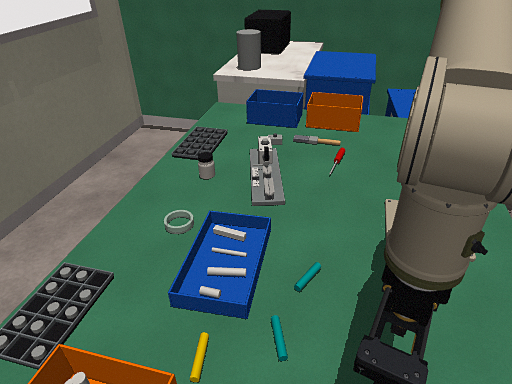

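Top view: the crate is at (188,197) with pieces at columns 157, 178, 199 and 220. The gauge runs from the housing at (360,182) to the cradles at (290,208). Next I zoom in on the crate and gauge.

```bash
python3 - <<'E'
from h import *
a=load('top');b=load('side')
def crop(c,x0,x1,y0,y1): return cv2.resize(c['pixels'][y0:y1,x0:x1],(400,290),interpolation=cv2.INTER_CUBIC)
im=np.vstack([np.hstack([crop(a,140,240,165,230),crop(b,170,275,210,315)]),np.hstack([crop(a,264,384,155,228),crop(b,240,290,130,210)])])
cv2.imwrite('pics/c2.png',im)
# crate pieces: low saturation, bright in crate
hsv=cv2.cvtColor(a['pixels'],cv2.COLOR_BGR2HSV)
for c,box in((a,(140,240,165,230)),(b,(170,275,210,315))):
    hsv=cv2.cvtColor(c['pixels'],cv2.COLOR_BGR2HSV)
    m=((hsv[...,1]<90)&(hsv[...,2]>110)).astype(np.uint8)
    k=np.zeros_like(m);k[box[2]:box[3],box[0]:box[1]]=1;m*=k
    n,l,s,cc=cv2.connectedComponentsWithStats(m)
    for i in range(1,n):
        if s[i,4]<20: continue
        v,u=np.nonzero(l==i); R=cv2.minAreaRect(np.c_[u,v].astype(np.float32))
        p=pt(c,u,v); q=ray(c,*R[0],.02)
        print(s[i].tolist(),[np.round(x,1) for x in R], 'depth med',np.median(p,1).round(4),'zmax',np.percentile(p[2],90).round(4),'ray',q.round(4))
E
```

```text
[215, 174, 9, 30, 196] [array([219.3, 188.7]), array([ 6.6, 29.4]), np.float64(6.3)] depth med [0.5609 0.1779 0.0238] zmax 0.0278 ray [0.5622 0.1778 0.02  ]
[197, 182, 5, 30, 114] [array([198.8, 196.5]), array([29.1,  3.8]), np.float64(87.0)] depth med [0.5392 0.249  0.0148] zmax 0.0203 ray [0.5372 0.2488 0.02  ]
[172, 188, 12, 29, 181] [array([177.6, 202. ]), array([29.3,  6.1]), np.float64(77.9)] depth med [0.5198 0.3218 0.0221] zmax 0.0264 ray [0.5201 0.3223 0.02  ]
[154, 190, 6, 15, 88] [array([156.5, 197. ]), array([14.,  5.]), np.float64(90.0)] depth med [0.5388 0.394  0.0224] zmax 0.0266 ray [0.5391 0.395  0.02  ]
[170, 210, 24, 18, 121] [array([181.5, 218.5]), array([23., 17.]), np.float64(0.0)] depth med [0.7104 0.1464 0.0255] zmax 0.0273 ray [0.7218 0.1543 0.02  ]
[213, 225, 33, 16, 179] [array([228.6, 232.1]), array([32.2,  8.5]), np.float64(14.6)] depth med [0.5576 0.1803 0.0259] zmax 0.0276 ray [0.5604 0.1802 0.02  ]
[212, 247, 35, 9, 132] [array([228.9, 251.3]), array([34.7,  3.7]), np.float64(9.0)] depth med [0.536  0.2522 0.0162] zmax 0.0186 ray [0.5341 0.256  0.02  ]
[207, 267, 39, 9, 274] [array([226. , 270.7]), array([38.2,  7. ]), np.float64(2.4)] depth med [0.5172 0.3275 0.0238] zmax 0.0269 ray [0.5186 0.3256 0.02  ]
[199, 286, 21, 11, 157] [array([208.9, 291. ]), array([19.8,  7.8]), np.float64(11.3)] depth med [0.5364 0.4016 0.0238] zmax 0.0265 ray [0.5378 0.3984 0.02  ]
```

View pics/c2.png

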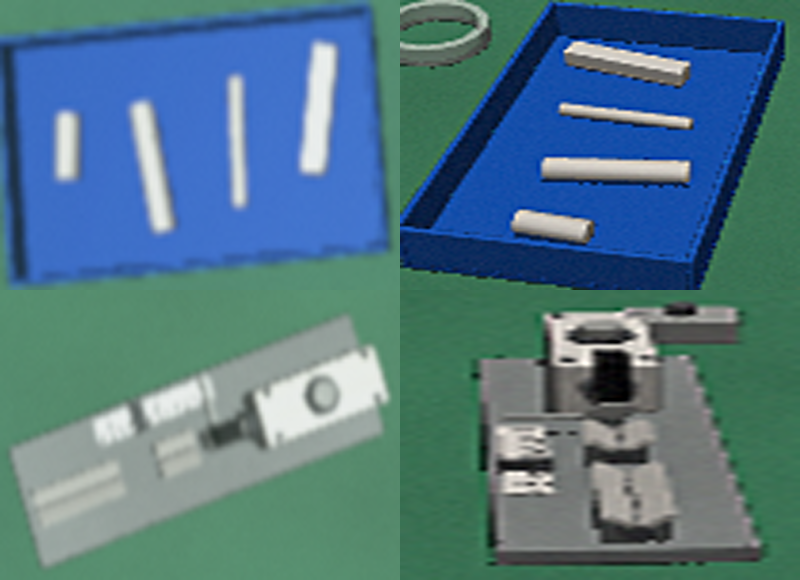

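The crops show a row of pieces, left to right: short rod, long round rod (178,202), thin rod, square bar (220,188; two flat facets). The clip is the dark spot on the scale, about (284,183) in the full view. Now the rod yaw and gauge pose.

```bash
python3 - <<'E'
from h import *
a=load('top');b=load('side')
def yaw(c,R,h):
    B=cv2.boxPoints(R); e=[B[1]-B[0],B[2]-B[1]]; e=max(e,key=np.linalg.norm)
    d=ray(c,*(np.array(R[0])+e/2),h)-ray(c,*(np.array(R[0])-e/2),h)
    return np.degrees(np.arctan2(d[1],d[0])),np.linalg.norm(d)
print('rod yaw',yaw(a,((177.6,202),(29.3,6.1),77.9),.02),yaw(b,((226,270.7),(38.2,7),2.4),.02))
# triangulate rod centre
def tri(u1,u2):
    o1=ray(a,*u1,0.);c1=-a['R'].T@a['t'];c2=-b['R'].T@b['t'];o2=ray(b,*u2,0.)
    d1=o1-c1;d2=o2-c2
    s=np.linalg.lstsq(np.c_[d1,-d2],c2-c1,rcond=None)[0]
    return c1+d1*s[0],c2+d2*s[1]
print('rod tri',tri((177.6,202),(226,270.7)))
# gauge: points above bench by depth, top cam
vv,uu=np.mgrid[150:232,262:386]; P=pt(a,uu.ravel(),vv.ravel()).T
m=(P[:,2]>.012)&(P[:,2]<.1)
img=m.reshape(vv.shape).astype(np.uint8); n,l,s,_=cv2.connectedComponentsWithStats(img)
i=1+np.argmax(s[1:,4]); Q=P[(l==i).ravel()]
R=cv2.minAreaRect(Q[:,:2].astype(np.float32)); print('plate',R)
H=Q[(Q[:,2]>.068)&(Q[:,2]<.082)]; Rh=cv2.minAreaRect(H[:,:2].astype(np.float32)); print('housing',Rh,len(H))
T=Q[Q[:,2]>.084]; print('high',len(T),T.mean(0),np.unique(T.round(2),axis=0)[:12])
E
```

```text
rod yaw (np.float64(-168.69239171720957), np.float64(0.10109337501899672)) (np.float64(-169.26665504365914), np.float64(0.09966582114521812))
rod tri (array([0.5201799 , 0.32286355, 0.01691035]), array([0.51981884, 0.32275818, 0.01686983]))
plate ((0.541407585144043, -0.1769292950630188), (0.10955548286437988, 0.3689422011375427), 17.02303123474121)
housing ((0.5650815963745117, -0.2691915035247803), (0.04891635850071907, 0.17432625591754913), 17.028573989868164) 518
high 50 [ 0.56713505 -0.27788796  0.08965929] [[ 0.53 -0.19  0.08]
 [ 0.53 -0.19  0.09]
 [ 0.54 -0.21  0.1 ]
 [ 0.54 -0.2   0.1 ]
 [ 0.54 -0.19  0.1 ]
 [ 0.55 -0.2   0.1 ]
 [ 0.56 -0.3   0.09]
 [ 0.56 -0.29  0.08]
 [ 0.56 -0.29  0.09]
 [ 0.56 -0.28  0.08]
 [ 0.57 -0.3   0.09]
 [ 0.57 -0.29  0.09]]
```

```bash
python3 -m creep '[{"x":0.06,"y":-0.05,"z":0.0,"spin":8},{"x":0.12,"y":-0.09,"z":0.0,"spin":16},{"x":0.18,"y":-0.13,"z":0,"spin":24},{"x":0.24,"y":-0.18,"z":0,"spin":27},{"x":0.3,"y":-0.23,"z":0,"spin":27},{"x":0.36,"y":-0.28,"z":0,"spin":27},{"x":0.36,"y":-0.28,"z":0,"spin":27},{"x":0.36,"y":-0.28,"z":0,"spin":27},{"x":0.36,"y":-0.28,"z":0,"spin":27}]'
```

```text
time: 1.27
ee_pos: [0.5198, 0.3236, 0.2472]
eef_rot: [0.629, 0.778, -0.0, -0.0]
ft_force: [-0.1, -0.1, -0.9]
width: 0.0868
```

```bash
python3 - <<'E'
from h import *
c=cam('wrist','w2')
print((-c['R'].T@c['t']).round(4))
hsv=cv2.cvtColor(c['pixels'],cv2.COLOR_BGR2HSV)
m=((hsv[...,1]<90)&(hsv[...,2]>110)).astype(np.uint8)
n,l,s,_=cv2.connectedComponentsWithStats(m)
for i in range(1,n):
    if s[i,4]<300: continue
    v,u=np.nonzero(l==i); R=cv2.minAreaRect(np.c_[u,v].astype(np.float32)); p=pt(c,u,v)
    B=cv2.boxPoints(R); e=max([B[1]-B[0],B[2]-B[1]],key=np.linalg.norm); h=.016
    d=ray(c,*(R[0]+e/2),h)-ray(c,*(R[0]-e/2),h)
    print(s[i].tolist(),np.round(R[0],1),np.round(R[1],1),'ray',ray(c,*R[0],h).round(4),'yaw',np.degrees(np.arctan2(d[1],d[0])).round(1),np.linalg.norm(d).round(4),'med',np.median(p,1).round(4),'z99',np.percentile(p[2],95).round(4))
E
```

```text
[0.4525 0.3096 0.3851]
[247, 127, 18, 88, 1495] [255.5 170.5] [87. 17.] ray [0.5194 0.3228 0.016 ] yaw 12.1 0.1021 med [0.5165 0.3219 0.0243] z99 0.0263
[180, 129, 22, 86, 862] [190.5 171.8] [10.5 85.3] ray [0.5367 0.2496 0.016 ] yaw -178.4 0.1011 med [0.5353 0.2497 0.0168] z99 0.0185
[105, 136, 41, 87, 1611] [123.9 178.7] [21.  86.7] ray [0.561 0.175 0.016] yaw 171.8 0.106 med [0.5571 0.1782 0.0256] z99 0.0269
[300, 177, 27, 45, 729] [312.4 198.7] [16.8 44.4] ray [0.5384 0.3956 0.016 ] yaw 179.1 0.0537 med [0.5361 0.3936 0.0243] z99 0.0264
```

View pics/w2.png

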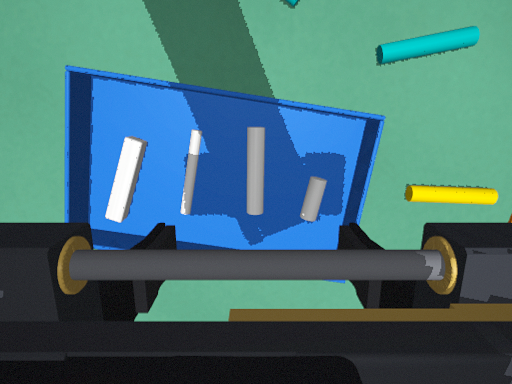

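The wrist view confirms it: the target is round at (255,170), the square bar is at (125,178) and the thin rod at (190,172). Descending onto the target.

```bash
python3 -m creep '[{"x":0,"y":-0.001,"z":-0.05},{"x":0,"y":-0.001,"z":-0.1},{"x":0,"y":-0.001,"z":-0.15},{"x":0,"y":-0.001,"z":-0.19},{"x":0,"y":-0.001,"z":-0.205},{"x":0,"y":-0.001,"z":-0.213},{"x":0,"y":-0.001,"z":-0.213}]' 0.05 && python3 -m creep '[{"z":0},{"z":0},{"z":0},{"z":0},{"z":0},{"z":0}]' 0 25
```

```text
invalid input at $[0]: expected keys x, y, z, spin
```

```bash
python3 -m creep '[{"x":0,"y":-0.001,"z":-0.05,"spin":0},{"x":0,"y":-0.001,"z":-0.1,"spin":0},{"x":0,"y":-0.001,"z":-0.15,"spin":0},{"x":0,"y":-0.001,"z":-0.19,"spin":0},{"x":0,"y":-0.001,"z":-0.205,"spin":0},{"x":0,"y":-0.001,"z":-0.213,"spin":0},{"x":0,"y":-0.001,"z":-0.213,"spin":0}]' 0.05 && python3 -m creep '[{"x":0,"y":0,"z":0,"spin":0},{"x":0,"y":0,"z":0,"spin":0},{"x":0,"y":0,"z":0,"spin":0},{"x":0,"y":0,"z":0,"spin":0},{"x":0,"y":0,"z":0,"spin":0}]' 0 25
```

```text
time: 2.2
ee_pos: [0.5195, 0.3242, 0.0355]
eef_rot: [0.627, 0.779, 0.001, 0.0]
ft_force: [-0.7, -0.5, -0.5]
width: 0.0504
time: 2.82
ee_pos: [0.5195, 0.3234, 0.0348]
eef_rot: [0.628, 0.778, 0.0, 0.0]
ft_force: [0.2, -0.9, 1.4]
width: 0.0189
```

```bash
python3 -m creep '[{"x":0,"y":0,"z":0.03,"spin":0},{"x":0,"y":0,"z":0.08,"spin":0},{"x":0,"y":0,"z":0.13,"spin":0},{"x":0,"y":0,"z":0.18,"spin":0},{"x":0,"y":0,"z":0.235,"spin":0},{"x":0,"y":0,"z":0.235,"spin":0}]' && python3 -m creep '[{"x":0,"y":-0.05,"z":0,"spin":-8},{"x":0,"y":-0.1,"z":0,"spin":-17},{"x":0,"y":-0.16,"z":0,"spin":-26},{"x":0,"y":-0.21,"z":0,"spin":-35},{"x":-0.01,"y":-0.27,"z":0,"spin":-44},{"x":-0.015,"y":-0.32,"z":0,"spin":-53},{"x":-0.02,"y":-0.38,"z":0,"spin":-62},{"x":-0.025,"y":-0.43,"z":0,"spin":-70},{"x":-0.028,"y":-0.49,"z":0,"spin":-78},{"x":-0.028,"y":-0.542,"z":0,"spin":-85},{"x":-0.028,"y":-0.542,"z":0,"spin":-85},{"x":-0.028,"y":-0.542,"z":0,"spin":-85}]' && python3 - <<'E'
from h import *
c=cam('wrist','w3'); print(r.read_state()['width'])
E
```

```text
time: 3.58
ee_pos: [0.5209, 0.3243, 0.2744]
eef_rot: [0.628, 0.778, 0.004, 0.001]
ft_force: [0.6, -0.1, -1.4]
width: 0.0191
time: 5.08
ee_pos: [0.4911, -0.218, 0.2686]
eef_rot: [0.989, 0.15, -0.001, -0.0]
ft_force: [0.8, -0.0, -1.1]
width: 0.0191
0.019414581517584524
```

View pics/w3.png

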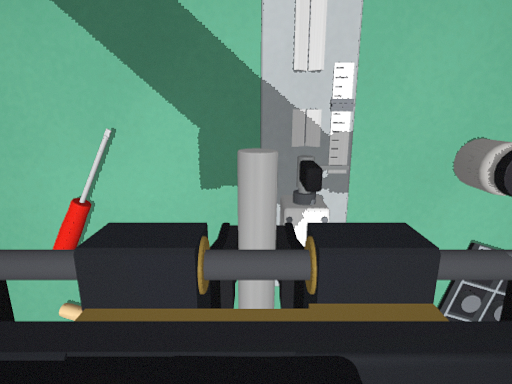

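The wrist view shows the held rod (top end at (258,150)), the handle (310,176), the pointer (335,170), the clip's dark band (343,103) and the cradles around column 308. Measuring these.

```bash
cat >> h.py <<'E'
A=np.radians(107.02); O=np.array([.5546,-.220,0]); X=np.array([np.cos(A),np.sin(A),0]); Y=np.array([-X[1],X[0],0])
G=np.array([X,Y,[0,0,1]])  # world->gauge rows
def g(p): return (np.asarray(p)-O)@G.T
E
python3 - <<'E'
from h import *
c=load('wrist')
vv,uu=np.mgrid[0:225,225:370]; P=pt(c,uu.ravel(),vv.ravel()).T; q=g(P); bgr=c['pixels'][0:225,225:370].reshape(-1,3).astype(int)
z=q[:,2]; tool=g(r.read_state()['ee_pos']); print('tcp g',tool.round(4))
ext=lambda m:(m.sum(),np.percentile(q[m],2,axis=0).round(4),np.percentile(q[m],98,axis=0).round(4))
pl=(z>.012)&(z<.024)
print('plate',ext(pl))
# plate edge yaw: per-row left edge
hd=(z>.1)&(z<.115)
if hd.sum(): print('handle top',ext(hd),q[hd].mean(0).round(4))
cr=(z>.036)&(z<.056)&(bgr.min(1)>90)
for lo,hi in((.03,.105),(.12,.24)):
    m=cr&(q[:,0]>lo)&(q[:,0]<hi); R=cv2.minAreaRect(q[m,:2].astype(np.float32)); print('cradle',ext(m),R)
rod=(z>.15); 
m=rod; vx=q[m]; f=np.polyfit(vx[:,0],vx[:,1],1); print('rod',ext(m),'slope deg',np.degrees(f[0]), 'top z med by x',[np.percentile(vx[abs(vx[:,0]-t)<.005,2],90).round(4) for t in np.arange(vx[:,0].min(),vx[:,0].max(),.01)])
# clip / pointer
dark=(bgr.max(1)<80)&(z<.04)&(z>.015)&(q[:,1]<-.02)&(q[:,1]>-.06)&(q[:,0]>.06); print('dark clip',ext(dark))
fin=(z>.0255)&(z<.034)&(q[:,1]<-.02)&(q[:,1]>-.06)&(q[:,0]>.06); print('fin',ext(fin),np.median(q[fin],0))
po=(z>.031)&(z<.042)&(q[:,1]<-.02)&(q[:,1]>-.06)&(q[:,0]<.055); print('pointer',ext(po),np.median(q[po],0))
E
```

```text
tcp g [0.021  0.0597 0.2688]
plate (np.int64(14024), array([-0.0303, -0.0514,  0.0172]), array([0.2008, 0.0543, 0.022 ]))
handle top (np.int64(428), array([ 0.0154, -0.0007,  0.102 ]), array([0.0379, 0.0144, 0.109 ])) [0.027  0.0072 0.1071]
cradle (np.int64(1027), array([ 0.04  , -0.0084,  0.0376]), array([0.09  , 0.0213, 0.0517])) ((0.06047346442937851, 0.005934401415288448), (0.05991596728563309, 0.031080637127161026), 1.628164291381836)
cradle (np.int64(2053), array([ 0.132 , -0.0084,  0.0375]), array([0.1958, 0.0215, 0.0493])) ((0.16485247015953064, 0.006368656642735004), (0.06793610006570816, 0.0313493013381958), 0.040859904140233994)Traceback (most recent call last):
  File "<stdin>", line 15, in <module>
    return _quantile_unchecked(
        a, q, axis, out, overwrite_input, method, keepdims, weights)
    return _ureduce(a,
                    func=_quantile_ureduce_func,
    ...<5 lines>...
                    overwrite_input=overwrite_input,
                    method=method)
    r = func(a, **kwargs)
    result = _quantile(arr,
                       quantiles=q,
    ...<2 lines>...
                       out=out,
                       weights=wgt)
    slices_having_nans = np.isnan(arr[-1, ...])
                                  ~~~^^^^^^^^^
IndexError: index -1 is out of bounds for axis 0 with size 0
```

```bash
sed -i 's/^g_=.*//' h.py; cat >> h.py <<'E'
O=O-.0037*X+.0066*Y
E
python3 - <<'E'
from h import *
c=load('wrist')
vv,uu=np.mgrid[0:225,320:370]; P=pt(c,uu.ravel(),vv.ravel()).T; q=g(P); bgr=c['pixels'][0:225,320:370].reshape(-1,3).astype(int); z=q[:,2]
ext=lambda m:(int(m.sum()),np.percentile(q[m],[2,50,98],axis=0).round(4).tolist() if m.sum() else 0)
fin=(z>.0255)&(z<.036)&(q[:,1]<-.025)&(q[:,1]>-.07)&(q[:,0]>.065); print('fin',ext(fin))
po=(z>.030)&(z<.044)&(q[:,1]<-.02)&(q[:,1]>-.07)&(q[:,0]<.06); print('pointer',ext(po))
dk=(bgr.max(1)<90)&(q[:,1]<-.025)&(q[:,1]>-.06)&(q[:,0]>.065)&(z>.01); print('dark',ext(dk))
# rod in hand: grey between cols 235..280
row=c['pixels'].astype(int)
tcp=np.array(r.read_state()['ee_pos']); rz=tcp[2]-.0198
L=[]
for v in (160,180,200,220):
    p=row[v,225:292]; d=np.abs(np.diff(p.sum(1))); ok=(p.min(1)>95)&(p.max(1)-p.min(1)<15); us=np.nonzero(ok)[0]+225
    L.append((us.min()+us.max())/2); print(v,us.min(),us.max(),g(ray(c,L[-1],v,rz)).round(4))
e=row[135:165,258]; print('end col258',[(135+i,x.tolist()) for i,x in enumerate(e) ][8:24:2])
for v in(148,150,152): print('end',v,g(ray(c,258,v,rz+.008)).round(4)-g(tcp).round(4))
print('tcp g',g(tcp).round(4))
big=cv2.resize(c['pixels'][50:225,240:372],(660,875)[:2] and (600,600*175//132),interpolation=cv2.INTER_CUBIC)[:600]
cv2.imwrite('pics/w3c.png',big)
E
```

```text
fin (78, [[0.0973, -0.0551, 0.0256], [0.0994, -0.0428, 0.0308], [0.1049, -0.0303, 0.0325]])
pointer (117, [[-0.0083, -0.0514, 0.0358], [0.0295, -0.0356, 0.0378], [0.0318, -0.0209, 0.0399]])
dark (7, [[0.0733, -0.043, 0.021], [0.0994, -0.0304, 0.023], [0.1299, -0.03, 0.0287]])
160 238 291 [0.0696 0.0498 0.249 ]
180 238 291 [0.0597 0.0497 0.249 ]
200 238 291 [0.0493 0.0496 0.249 ]
220 238 286 [0.0387 0.0507 0.249 ]
end col258 [(143, [90, 114, 62]), (145, [92, 115, 63]), (147, [95, 116, 73]), (149, [127, 127, 128]), (151, [127, 127, 127]), (153, [170, 170, 172]), (155, [176, 176, 176]), (157, [177, 177, 177])]
end 148 [ 0.0517 -0.0001 -0.0118]
end 150 [ 0.0508 -0.0001 -0.0118]
end 152 [ 0.0498 -0.0001 -0.0118]
tcp g [0.0247 0.0531 0.2688]
```

View pics/w3c.png

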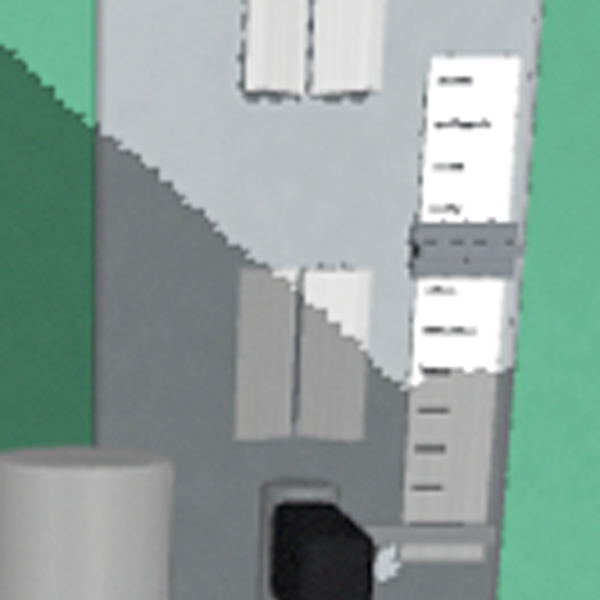

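The crop shows the two V cradles, the clip fin, the handle and the pointer clearly. The rod is centred in the jaws and parallel to the feed axis. Moving above the cradle.

```bash
python3 -m creep '[{"x":0.012,"y":0.05,"z":0,"spin":0},{"x":0.0244,"y":0.1018,"z":0,"spin":0},{"x":0.0244,"y":0.1018,"z":-0.05,"spin":0},{"x":0.0244,"y":0.1018,"z":-0.1,"spin":0},{"x":0.0244,"y":0.1018,"z":-0.15,"spin":0},{"x":0.0244,"y":0.1018,"z":-0.175,"spin":0},{"x":0.0244,"y":0.1018,"z":-0.185,"spin":0},{"x":0.0244,"y":0.1018,"z":-0.185,"spin":0},{"x":0.0244,"y":0.1018,"z":-0.185,"spin":0}]'; python3 - <<'E'
from h import *
s=r.read_state();print(g(s['ee_pos']).round(4),s['ft_force'].round(2),s['eef_rot'].round(3))
c=cam('wrist','w4')
b=cam('side');cv2.imwrite('pics/s4.png',np.hstack([cv2.resize(c['pixels'],(400,300)),cv2.resize(b['pixels'][125:215,220:310],(300,300),interpolation=cv2.INTER_CUBIC)]))
E
```

```text
time: 6.25
ee_pos: [0.5166, -0.1167, 0.0858]
eef_rot: [0.989, 0.15, 0.001, 0.0]
ft_force: [-0.2, -0.9, -2.7]
width: 0.0194
[ 0.1136 -0.0005  0.0858] [-0.25 -0.85 -2.68] [0.989 0.15  0.001 0.   ]
```

View pics/s4.png

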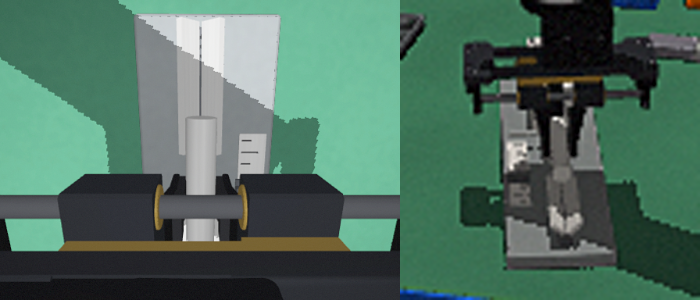

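The rod is lined up with the V groove in both views. Lowering it.

```bash
python3 -m creep '[{"x":-0.001,"y":0.001,"z":-0.005,"spin":0},{"x":-0.001,"y":0.001,"z":-0.010,"spin":0},{"x":-0.001,"y":0.001,"z":-0.013,"spin":0},{"x":-0.001,"y":0.001,"z":-0.015,"spin":0},{"x":-0.001,"y":0.001,"z":-0.015,"spin":0},{"x":-0.001,"y":0.001,"z":-0.015,"spin":0}]'
```

```text
time: 7.1
ee_pos: [0.5156, -0.1157, 0.0699]
eef_rot: [0.989, 0.15, 0.001, 0.0]
ft_force: [4.6, 1.0, -0.2]
width: 0.0195
```

```bash
python3 -m creep '[{"x":0.001,"y":0,"z":0,"spin":0},{"x":0.001,"y":0,"z":0,"spin":0},{"x":0.001,"y":0,"z":0,"spin":0},{"x":0.001,"y":0,"z":0,"spin":0}]' 0.045 && python3 -m creep '[{"x":0.001,"y":0,"z":0.01,"spin":0},{"x":0.001,"y":0,"z":0.03,"spin":0},{"x":0.001,"y":0,"z":0.08,"spin":0},{"x":0.001,"y":0,"z":0.13,"spin":0},{"x":0.011,"y":-0.04,"z":0.165,"spin":0},{"x":0.027,"y":-0.092,"z":0.165,"spin":0},{"x":0.027,"y":-0.092,"z":0.165,"spin":0},{"x":0.027,"y":-0.092,"z":0.165,"spin":0}]'; python3 - <<'E'
from h import *
s=r.read_state();print('tcp g',g(s['ee_pos']).round(4),s['ft_force'].round(2))
c=cam('wrist','w5')
vv,uu=np.mgrid[0:225,200:330]; P=pt(c,uu.ravel(),vv.ravel()).T; q=g(P);z=q[:,2]
ext=lambda m:(int(m.sum()),np.percentile(q[m],[2,50,98],axis=0).round(4).tolist() if m.sum() else 0)
m=(z>.053)&(z<.065)&(q[:,0]>.05); print('rod',ext(m), np.polyfit(q[m,0],q[m,1],1))
m=(z>.1)&(z<.115)&(q[:,0]<.05);print('handle',ext(m))
m=(z>.0255)&(z<.036)&(q[:,1]<-.025)&(q[:,1]>-.06)&(q[:,0]>.065);print('fin',ext(m))
m=(z>.032)&(z<.042)&(q[:,1]<-.025)&(q[:,1]>-.06)&(q[:,0]<.06)&(q[:,0]>.015);print('pointer',ext(m))
E
```

```text
time: 7.6
ee_pos: [0.5155, -0.1159, 0.0695]
eef_rot: [0.989, 0.15, -0.0, -0.0]
ft_force: [0.3, 0.7, 0.2]
width: 0.0431
time: 8.6
ee_pos: [0.5426, -0.2074, 0.2347]
eef_rot: [0.989, 0.15, -0.0, -0.0]
ft_force: [0.2, 0.9, -0.3]
width: 0.0449
tcp g [0.0192 0.0012 0.2347] [ 0.15  0.91 -0.33]
rod (2345, [[0.0673, -0.0091, 0.0538], [0.1181, -0.0, 0.0593], [0.1631, 0.0092, 0.0616]]) [ 0.00228543 -0.00031275]
handle (529, [[0.0188, -0.0077, 0.1014], [0.031, -0.0001, 0.1075], [0.0416, 0.0074, 0.1091]])
fin (95, [[0.0984, -0.0558, 0.0257], [0.0994, -0.0417, 0.0308], [0.1035, -0.0306, 0.0322]])
pointer (130, [[0.0276, -0.0517, 0.0365], [0.0299, -0.0387, 0.0379], [0.0321, -0.0256, 0.0393]])
```

View pics/w5.png

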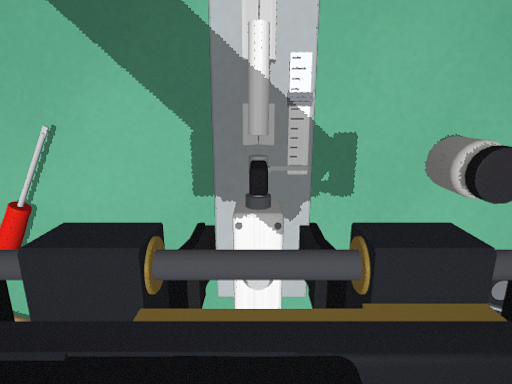

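The rod lies in the V (centre gauge x 0.115, y 0, top 0.060), with the handle at (259,178) and the clip at (300,98). Next, the button, with the fingers closed.

```bash
python3 -m creep '[{"x":0.014,"y":-0.043,"z":0,"spin":0},{"x":0.027,"y":-0.085,"z":0,"spin":0},{"x":0.027,"y":-0.085,"z":-0.05,"spin":0},{"x":0.027,"y":-0.085,"z":-0.09,"spin":0},{"x":0.027,"y":-0.085,"z":-0.11,"spin":0},{"x":0.027,"y":-0.085,"z":-0.11,"spin":0},{"x":0.027,"y":-0.085,"z":-0.11,"spin":0}]' 0 && python3 -m creep '[{"x":0,"y":0,"z":-0.004,"spin":0},{"x":0,"y":0,"z":-0.008,"spin":0},{"x":0,"y":0,"z":-0.011,"spin":0},{"x":0,"y":0,"z":-0.014,"spin":0},{"x":0,"y":0,"z":-0.016,"spin":0},{"x":0,"y":0,"z":-0.016,"spin":0}]'; python3 -c "
from h import *
print(g(r.read_state()['ee_pos']))"
```

```text
time: 9.52
ee_pos: [0.5707, -0.2929, 0.1265]
eef_rot: [0.989, 0.15, 0.001, 0.001]
ft_force: [0.4, -0.3, 0.4]
width: 0.0007
time: 10.28
ee_pos: [0.5697, -0.2928, 0.1084]
eef_rot: [0.989, 0.15, -0.0, -0.0]
ft_force: [0.7, -0.6, 0.6]
width: 0.0004
[-0.07034363  0.00025116  0.10836864]
```

```bash
python3 -m creep '[{"x":0,"y":0,"z":-0.001,"spin":0},{"x":0,"y":0,"z":-0.002,"spin":0},{"x":0,"y":0,"z":-0.003,"spin":0},{"x":0,"y":0,"z":-0.004,"spin":0},{"x":0,"y":0,"z":-0.004,"spin":0}]'
```

```text
time: 10.9
ee_pos: [0.5698, -0.2929, 0.1054]
eef_rot: [0.989, 0.15, 0.0, -0.0]
ft_force: [-4.7, 2.8, 11.1]
width: 0.0001
```

```bash
python3 -m creep '[{"x":0,"y":0,"z":-0.001,"spin":0},{"x":0,"y":0,"z":-0.001,"spin":0}]' && python3 -m creep '[{"x":0,"y":0,"z":0.02,"spin":0},{"x":0,"y":0,"z":0.06,"spin":0},{"x":0,"y":0,"z":0.11,"spin":0},{"x":0.01,"y":-0.04,"z":0.14,"spin":0},{"x":0.017,"y":-0.057,"z":0.15,"spin":0},{"x":0.017,"y":-0.057,"z":0.15,"spin":0}]' 0.05; python3 - <<'E'
from h import *
print(g(r.read_state()['ee_pos']).round(4),r.read_state()['ft_force'])
c=cam('wrist','w6')
vv,uu=np.mgrid[0:215,150:360]; P=pt(c,uu.ravel(),vv.ravel()).T; q=g(P);z=q[:,2]
ext=lambda m:(int(m.sum()),np.percentile(q[m],[2,50,98],axis=0).round(4).tolist() if m.sum() else 0)
m=np.hypot(q[:,0]+.07,q[:,1])<.009; print('button',ext(m))
m=(z>.1)&(z<.115)&(q[:,0]<.06)&(q[:,0]>.01);print('handle',ext(m))
m=(z>.053)&(z<.065)&(q[:,0]>.05)&(q[:,0]<.2)&(abs(q[:,1])<.02); print('rod',ext(m))
a=cam('top');u,v=proj(a,O-.07*X+[0,0,.08]);print(u,v,g(pt(a,int(round(u)),int(round(v)))))
E
```

```text
time: 11.15
ee_pos: [0.5698, -0.2929, 0.1053]
eef_rot: [0.989, 0.15, 0.0, -0.0]
ft_force: [-6.2, 5.2, 18.6]
width: 0.0004
time: 11.9
ee_pos: [0.5865, -0.3515, 0.2545]
eef_rot: [0.989, 0.149, 0.0, 0.001]
ft_force: [0.0, 0.7, -0.5]
width: 0.0476
[-0.1314  0.0014  0.2545] [ 0.04336445  0.65306473 -0.54234985]
button (469, [[-0.0772, -0.0077, 0.0794], [-0.0652, 0.0016, 0.0813], [-0.062, 0.0073, 0.3923]])
handle (153, [[0.0174, -0.0077, 0.101], [0.019, -0.0005, 0.1067], [0.0214, 0.0073, 0.1087]])
rod (0, 0)
360.7645313791602 181.22131509177947 [-0.07050152 -0.00040943  0.08186574]
```

The button is down (top measured at 0.081 from both views). Going to the handle.

```bash
python3 -m creep '[{"x":-0.016,"y":0.053,"z":0,"spin":0},{"x":-0.032,"y":0.106,"z":0,"spin":0},{"x":-0.046,"y":0.1547,"z":0,"spin":0},{"x":-0.046,"y":0.1547,"z":-0.05,"spin":0},{"x":-0.046,"y":0.1547,"z":-0.1,"spin":0},{"x":-0.046,"y":0.1547,"z":-0.14,"spin":0},{"x":-0.046,"y":0.1547,"z":-0.158,"spin":0},{"x":-0.046,"y":0.1547,"z":-0.158,"spin":0},{"x":-0.046,"y":0.1547,"z":-0.158,"spin":0}]' 0.045 && python3 -m creep '[{"x":0,"y":0,"z":0,"spin":0},{"x":0,"y":0,"z":0,"spin":0},{"x":0,"y":0,"z":0,"spin":0},{"x":0,"y":0,"z":0,"spin":0}]' 0 30; python3 -c "
from h import *
print(g(r.read_state()['ee_pos']))"
```

```text
time: 13.12
ee_pos: [0.5416, -0.1953, 0.0971]
eef_rot: [0.989, 0.15, 0.001, 0.0]
ft_force: [1.2, -0.3, -0.1]
width: 0.0451
time: 13.62
ee_pos: [0.5403, -0.1953, 0.0957]
eef_rot: [0.989, 0.15, -0.0, -0.0]
ft_force: [-1.3, 0.9, 2.0]
width: 0.0158
[ 0.03147186 -0.00015517  0.09574599]
```

```bash
python3 -m creep '[{"x":-0.0007,"y":0.0024,"z":0,"spin":0},{"x":-0.0015,"y":0.0048,"z":0,"spin":0},{"x":-0.0022,"y":0.0072,"z":0,"spin":0},{"x":-0.0029,"y":0.0096,"z":0,"spin":0},{"x":-0.0037,"y":0.0120,"z":0,"spin":0},{"x":-0.0044,"y":0.0143,"z":0,"spin":0},{"x":-0.0051,"y":0.0167,"z":0,"spin":0},{"x":-0.0059,"y":0.0191,"z":0,"spin":0},{"x":-0.0066,"y":0.0215,"z":0,"spin":0},{"x":-0.0073,"y":0.0239,"z":0,"spin":0},{"x":-0.0081,"y":0.0263,"z":0,"spin":0},{"x":-0.0088,"y":0.0287,"z":0,"spin":0}]'; python3 -c "
from h import *
print(g(r.read_state()['ee_pos']))"
```

```text
time: 15.12
ee_pos: [0.5317, -0.1672, 0.0957]
eef_rot: [0.989, 0.149, 0.0, 0.001]
ft_force: [-1.6, -6.1, 1.1]
width: 0.016
[ 0.0608699  -0.00017277  0.09572358]
```

```bash
python3 -m creep '[{"x":-0.0007,"y":0.0024,"z":0,"spin":0},{"x":-0.0015,"y":0.0048,"z":0,"spin":0},{"x":-0.0022,"y":0.0072,"z":0,"spin":0},{"x":-0.0029,"y":0.0096,"z":0,"spin":0},{"x":-0.0037,"y":0.0120,"z":0,"spin":0},{"x":-0.0044,"y":0.0143,"z":0,"spin":0},{"x":-0.0051,"y":0.0167,"z":0,"spin":0},{"x":-0.0059,"y":0.0191,"z":0,"spin":0},{"x":-0.0066,"y":0.0215,"z":0,"spin":0},{"x":-0.0073,"y":0.0239,"z":0,"spin":0},{"x":-0.0081,"y":0.0263,"z":0,"spin":0},{"x":-0.0088,"y":0.0287,"z":0,"spin":0}]'; python3 - <<'E'
from h import *
print(g(r.read_state()['ee_pos']))
c=cam('wrist');b=cam('side');a=cam('top')
q=lambda x,y,z:O+G.T@np.array([x,y,z])
for n,k in(('top',a),('side',b),('wrist',c)): print(n,[proj(k,q(*t)).round(1).tolist() for t in((.09,-.04,.036),(.0995,-.04,.03))])
cu,cv=map(int,proj(b,q(.095,-.04,.033)));tu,tv=map(int,proj(a,q(.095,-.03,.033)))
A1=cv2.resize(b['pixels'][cv-20:cv+20,cu-20:cu+20],(390,390),interpolation=cv2.INTER_CUBIC)
A2=cv2.resize(a['pixels'][tv-20:tv+20,tu-20:tu+20],(390,390),interpolation=cv2.INTER_CUBIC)
cv2.imwrite('pics/p7.png',np.hstack([A1,A2]));cv2.imwrite('pics/w7.png',c['pixels'])
E
```

```text
time: 16.62
ee_pos: [0.5229, -0.1385, 0.0957]
eef_rot: [0.989, 0.149, 0.0, 0.001]
ft_force: [-0.1, -6.4, 1.3]
width: 0.0159
[ 0.09086407 -0.00015703  0.09569457]
top [[308.9, 186.3], [306.0, 187.3]]
side [[255.5, 173.3], [255.6, 176.2]]
wrist [[318.1, 222.2], [317.2, 205.4]]
```

View pics/w7.png

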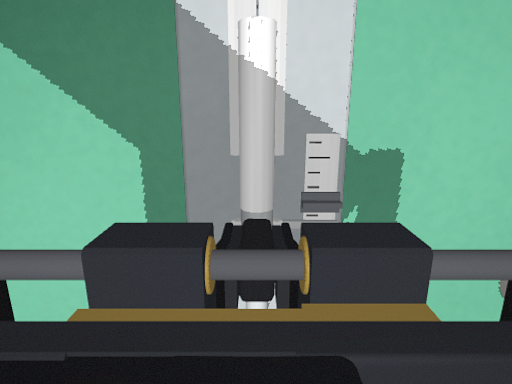

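View pics/p7.png

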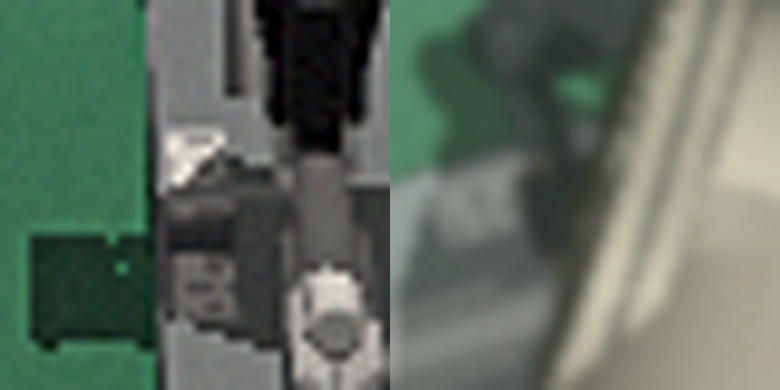

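In the wrist view, the pointer is just above the gripper body at about (320,221), the clip is at (321,201), and the rod touches the pusher at (257,208). Measuring the remaining distance in this one image.

```bash
python3 - <<'E'
from h import *
c=load('wrist')
for u in (308,314,320,326,332):
    print(u)
    for v in range(188,225,1):
        p=g(pt(c,u,v)); print('  ',v,p[[0,2]].round(4),c['pixels'][v,u].sum()//3,end=';')
    print()
E
```

```text
308
   188 [0.1088 0.0199] 157;   189 [0.1083 0.0206] 193;   190 [0.1077 0.0212] 194;   191 [0.107  0.0211] 179;   192 [0.1066 0.0225] 63;   193 [0.1065 0.0245] 94;   194 [0.1056 0.0237] 90;   195 [0.1049 0.0236] 93;   196 [0.1042 0.0236] 92;   197 [0.1035 0.0237] 95;   198 [0.1028 0.0237] 93;   199 [0.1023 0.0246] 89;   200 [0.1015 0.0241] 76;   201 [0.1013 0.0259] 63;   202 [0.1016 0.0293] 68;   203 [0.1013 0.0307] 85;   204 [0.1007 0.0309] 96;   205 [0.1002 0.0316] 93;   206 [0.0994 0.0309] 94;   207 [0.0984 0.0301] 92;   208 [0.0982 0.0318] 92;   209 [0.095  0.0235] 94;   210 [0.0943 0.0237] 90;   211 [0.0934 0.0228] 90;   212 [0.0929 0.0235] 140;   213 [0.0912 0.0207] 192;   214 [0.0905 0.0205] 142;   215 [0.0899 0.0211] 65;   216 [0.0893 0.0215] 153;   217 [0.0885 0.0212] 196;   218 [0.0879 0.0214] 193;   219 [0.0872 0.0217] 179;   220 [0.0915 0.036 ] 112;   221 [0.0913 0.0374] 135;   222 [0.0907 0.0376] 118;   223 [0.1292 0.147 ] 32;   224 [0.1289 0.1471] 37;
314
   188 [0.109  0.0206] 156;   189 [0.1083 0.0206] 196;   190 [0.1078 0.0215] 196;   191 [0.107  0.0212] 180;   192 
[... 3103 characters left out ...]
029 0.0239] 95;   199 [0.1022 0.0238] 93;   200 [0.1013 0.0232] 80;   201 [0.1013 0.0257] 62;   202 [0.1014 0.0283] 69;   203 [0.1014 0.0308] 86;   204 [0.1008 0.031 ] 95;   205 [0.0997 0.0295] 92;   206 [0.0994 0.0309] 94;   207 [0.0988 0.0311] 93;   208 [0.098  0.0307] 93;   209 [0.0951 0.0238] 90;   210 [0.0944 0.0239] 93;   211 [0.0939 0.0245] 90;   212 [0.0933 0.0246] 138;   213 [0.0915 0.0213] 193;   214 [0.0907 0.0211] 189;   215 [0.0897 0.0201] 189;   216 [0.0889 0.0201] 188;   217 [0.0882 0.0203] 187;   218 [0.0879 0.0214] 189;   219 [0.087 0.021] 177;   220 [0.0917 0.0367] 114;   221 [0.0911 0.0368] 136;   222 [0.0907 0.0375] 116;   223 [0.1294 0.1477] 33;   224 [0.1292 0.1478] 37;
```

Fin centre is at 0.0996 and the pointer centre at about 0.0892 (image and tool travel agree), so about 10.3 mm remain.

```bash
python3 -m creep '[{"x":-0.0006,"y":0.002,"z":0,"spin":0},{"x":-0.0012,"y":0.004,"z":0,"spin":0},{"x":-0.0018,"y":0.006,"z":0,"spin":0},{"x":-0.0024,"y":0.008,"z":0,"spin":0},{"x":-0.0028,"y":0.0092,"z":0,"spin":0},{"x":-0.003,"y":0.0098,"z":0,"spin":0},{"x":-0.003,"y":0.0098,"z":0,"spin":0},{"x":-0.003,"y":0.0098,"z":0,"spin":0},{"x":-0.003,"y":0.0098,"z":0,"spin":0}]'; python3 - <<'E'
from h import *
print(g(r.read_state()['ee_pos']).round(4))
c=cam('wrist','w8');b=cam('side')
for u in (308,320,332):
    for v in range(198,224): 
        p=g(pt(c,u,v)); print(v,p[[0,2]].round(4),c['pixels'][v,u].sum()//3,end=';')
    print()
A1=cv2.resize(b['pixels'][150:200,230:290],(480,400),interpolation=cv2.INTER_CUBIC)
A2=cv2.resize(c['pixels'][180:230,280:360],(640,400),interpolation=cv2.INTER_CUBIC)[:,160:480]
cv2.imwrite('pics/p8.png',np.hstack([A1,A2]))
m=np.mgrid[0:215,230:290]; q=g(pt(c,m[1].ravel(),m[0].ravel()).T); k=(q[:,2]>.053)&(q[:,2]<.066)&(q[:,0]>.09)
print('rod',np.percentile(q[k],[1,50,99],axis=0).round(4).tolist())
E
```

```text
time: 17.9
ee_pos: [0.5199, -0.1287, 0.0957]
eef_rot: [0.989, 0.149, -0.0, 0.0]
ft_force: [-1.4, -6.3, 1.4]
width: 0.016
[ 1.011e-01 -1.000e-04  9.570e-02]
198 [0.1123 0.0211] 191;199 [0.1117 0.0213] 194;200 [0.1106 0.0199] 178;201 [0.1103 0.0215] 57;202 [0.1094 0.0208] 122;203 [0.1086 0.0202] 198;204 [0.1081 0.021 ] 193;205 [0.1072 0.0204] 184;206 [0.1066 0.0207] 122;207 [0.1066 0.0231] 72;208 [0.1064 0.0247] 94;209 [0.1055 0.0243] 92;210 [0.1048 0.0243] 94;211 [0.1039 0.0237] 92;212 [0.1034 0.0244] 93;213 [0.1022 0.0228] 93;214 [0.1022 0.0249] 90;215 [0.1011 0.0239] 69;216 [0.1012 0.0263] 62;217 [0.1012 0.0283] 67;218 [0.1014 0.0311] 82;219 [0.1006 0.0308] 98;220 [0.1012 0.0345] 119;221 [0.1015 0.0373] 136;222 [0.101  0.0377] 117;223 [0.1393 0.1467] 33;
198 [0.1122 0.0205] 193;199 [0.1116 0.0207] 193;200 [0.1103 0.0188] 194;201 [0.1107 0.0226] 193;202 [0.1095 0.0209] 192;203 [0.1087 0.0208] 192;204 [0.108  0.0205] 194;205 [0.1074 0.0209] 185;206 [0.1065 0.0204] 121;207 [0.1065 0.0229] 73;208 [0.1059 0.0231] 92;209 [0.1055 0.0243] 93;210 [0.1046 0.0235] 92;211 [0.1041 0.0241] 92;212
[... 270 characters left out ...]
4] 33;
198 [0.1124 0.0211] 192;199 [0.1121 0.0225] 192;200 [0.1106 0.0198] 192;201 [0.1102 0.0207] 191;202 [0.1096 0.0213] 191;203 [0.1089 0.0213] 192;204 [0.1079 0.0201] 194;205 [0.1077 0.022 ] 184;206 [0.1069 0.0218] 122;207 [0.1069 0.0239] 72;208 [0.1061 0.0236] 91;209 [0.1051 0.0228] 92;210 [0.1049 0.0243] 94;211 [0.1043 0.0249] 91;212 [0.1033 0.0237] 94;213 [0.1026 0.0239] 93;214 [0.1019 0.0239] 89;215 [0.1014 0.0246] 69;216 [0.1015 0.0271] 63;217 [0.1011 0.0279] 68;218 [0.1013 0.0306] 83;219 [0.1008 0.0312] 98;220 [0.1018 0.036 ] 119;221 [0.1021 0.0389] 135;222 [0.1008 0.0372] 117;223 [0.1392 0.1464] 32;
rod [[0.114, -0.0093, 0.0534], [0.1692, -0.0001, 0.0593], [0.213, 0.0093, 0.0617]]
```

View pics/p8.png

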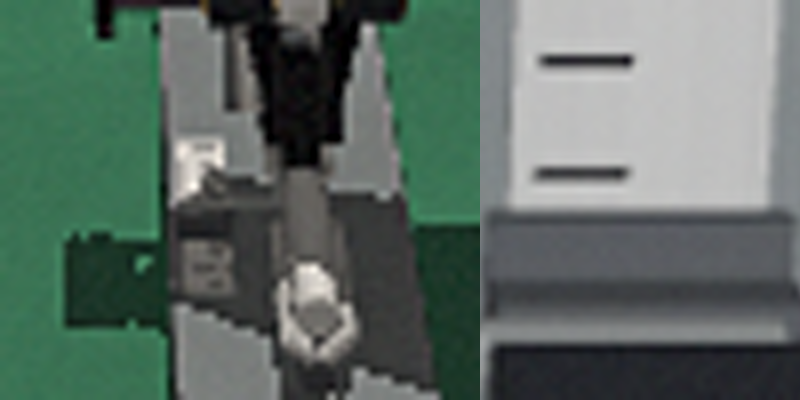

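The crops show the pointer directly over the fin: pointer centre about 0.0993 against mark 0.0996. The rod's rear end is at the pusher, 0.114. Handing in while still gripping.

```bash
python3 -c "
from bench import r
s=r.read_state();print(s['time'],s['width'],s['ft_force'])
print(r.close_job())"
```

```text
18.0 0.016170787603592283 [-2.03147597 -5.49590785  2.45969381]
the job is handed in; nothing more can be done
None
```

I completed the job as asked and handed it in at 18.0 s, with the gripper still holding the arm by its handle (16 mm opening, about 6 N of spring pull on the wrist).

- **Rod:** I took the 20 mm round rod from the second lane and released it in the cradle. Its middle measured gauge x 0.115, y 0, against the 0.115 asked for. The other three pieces were still in their lanes in the view before I lifted the rod; I did not look at the crate again afterwards.
- **Lock button:** I pressed it to its stop with up to 18.6 N on the wrist. Its top then measured about 81 mm in both the wrist and top cameras, against 80 mm nominal.
- **Arm:** I slid it out at about 20 mm/s, pushing the rod ahead. At the end the rod's rear end was at about gauge x 0.114, level with the pusher.
- **Pointer:** The mark is at gauge x 0.0996. The pointer measured 0.0991 from the image and 0.0995 from tool travel, so the two checks disagree by about 0.4 mm. I left it there without a further nudge.
- **Clip and bench:** The clip read the same position before and after. I saw nothing on the bench moved in the views I took, though there was no final whole-bench check.

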